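Rake plate shards out from under the wire rack

ROBOT

A 6-joint arm with a two-finger parallel gripper is mounted at the origin on the work surface. World frame = base frame: x ahead of the robot, y to its left, z up, the work surface at z = 0. Lengths are in m, angles in degrees, forces in N, time in s.
With the tool pointing down it reaches from about 0.3 to 0.75 m from the base axis. Payload 8.5 kg.
Tool frame: the origin (TCP) lies between the finger pads; the fingertips stand 17 mm ahead of it and the grasp point (between the pads) lies 2 mm behind it; z points along the fingers, y is the direction in which the jaws open and shut (so a half turn about z gives the same grasp; the last joint's range is limited). The gripper opens to 85 mm and grips with 20 to 120 N. Pads are 22 mm wide; open, the fingers measure 114 mm over their backs; the gripper's body (76 mm by 85 mm) begins 54 mm behind the grasp point. The pads swing forward as they close: fully open they stand 13 mm farther back than shut.
Start: joints at [62.55, 21.807, 74.336, -0, 83.858, -12.336], TCP at [0.143, 0.531, 0.248] pointing down, gripper open.
Joint ranges: [-178.18, 178.18], [-50.72, 133.34], [12.68, 142.11], [-81.47, 261.47], [9.98, 163.14], [-165.26, 165.26]. Speed limits (degrees/s): [136.94, 136.94, 180, 180, 180, 180].

INTERFACE

Orientations are given as a 3x3 rotation matrix whose columns are the frame's x, y, z axes.
In Python, from rig import readout, eyes, env gives the robot as it stands.
- The arm moves only by the tool arm_command, never from a script. Its argument "rows" is text: rows parted by semicolons, each of 7 numbers parted by spaces: the closure, from 0 (fully open) to 1 (shut), then the shift along the tool's x, y, z in mm, then the turn, a rotation vector about the tool's x, y, z in degrees. In form: grip dx dy dz rx ry rz; .... A call has 1 to 5 rows; each row shifts and turns the commanded pose from where the row before left it, along the tool's axes as they then stand; what a row does not reach is not made up. A row lasts 1/12 s, in which the tool goes at most 41.7 mm and 7.16 degrees, less where a joint would pass 70% of its speed; a pose out of reach is approached as far as the arm can. A call with a gripper value outside its range is refused whole. The fingers move at their own pace and stop on an object; "squeeze" is the grip in N (left out, the last holds). Time passes only in rows, so rows that do not move let the fingers close. It gives the time, the measured TCP pose, the force and the opening at its end, in the units of the state.
- readout.observe(): the state, without advancing time (a new reading comes with each control period).
- eyes.get_image(name): name is "scene" or "top" or "wrist"; returns the picture (480x640x3 uint8, red, green, blue); there is no depth.
- eyes.camera_model(name): a dict with "mtx" (3x3 intrinsics, pixels), "k1" (the pictures are not rectified: a ray, as slopes to the right and down, at radius r is drawn at 1 + k1 r^2 times it, then the intrinsics apply), "view" (4x4, takes a point from world to camera coordinates). Camera axes: x right, y up, looking along -z (the intrinsics and any distortion apply to the point x, -y, -z); pixel columns grow to the right and rows downward; lengths in m; the calibration is good to about 2 mm. A picture is of the moment at which its call begins: read the wrist's pose just before it. camera_model takes no time and is no camera call; for the wrist camera it gives the pose at the moment of the call.
- env.close_job(): hands the job in, once; it reports no verdict.
The state is a dict: "time_s": time; "q": joint angles; "qvel": joint speeds; "joint_efforts": joint torques, N m; "position": TCP position; "tool_rot": TCP orientation; "ft_force": force on the tool from outside, world axes, zero at the start; "wrist_torque": the same for the moment, N m; "grip_width": finger opening in m.
Only numpy, scipy, OpenCV 4.12 (cv2) and the standard library are available. Lean on these libraries where they do the work, as an engineer would, in place of code of your own. Each camera call takes 0.05 s, during which the arm holds its last target. There are 200 camera calls.

TASK

Three shards of a broken plate lie on the black drip tray under its wire rack: lift the orange scraper out of its white cradle (only its blade can be grasped there), lay it flat in the middle of the cork mat and let go, then take it again by the far end of its handle. Holding it there, reach the blade in over the shards, set it down on the tray's floor behind all of them and draw all three shards over the open edge into the green dustpan. Then lay the scraper flat in the middle of the cork mat again; keep the gripper off the shards, and leave the other things where they are.

Things in the scene. Friction and masses are not known exactly. Their poses are not given: they have to be found in the camera images.
- scraper: orange T-shaped scraper, 198 mm long, 150 g. Origin: middle of the blade's underside; x away from the handle. Head 20 mm thick (x -10 to 10), 165 mm wide (y), 36 mm tall. Handle back to x = -188 mm, 22 mm wide, underside 24 mm and top 44 mm above the blade's underside; a foot under its end (x -178 to -188) keeps it lying level. Starts in the cradle, 10 mm above the table
- scraper_head (a point): point in the blade head 60 mm to its +y side of the middle, 26 mm above the blade's underside: clear of the cradle, the head (20 mm thick, along the scraper's x) can be pinched here from above; the mirror point at -y is as good
- scraper_grip (a point): point in the middle of the handle near its end, 163 mm behind the blade and 34 mm above the blade's underside: where to hold it for the wiping (22 mm wide, along the scraper's y)
- scraper_mid (a point): point at the middle of the scraper's length, 85 mm behind the blade's middle, at the level of the blade's underside
- cradle: white fixed cradle; its frame is that of the scraper lying in it, origin on the table. Base 10 mm high, 46 mm wide (y), x -198 to +17 mm. Two walls, 60 mm high, 30 mm apart inside, 46 mm overall, flank the handle from x = -28 to -193 mm: fingers do not fit beside the handle. Open on top: the scraper lifts straight up
- mat: cork mat fixed on the table, 240 mm (its x) by 210 mm, 3 mm thick; origin at the centre of its underside
- tray: black fixed drip tray, floor 45 mm above the table; origin on the table below the floor's centre. Floor x -85 to 85 mm, y -95 to 95 mm; open at the -x edge, curbs 20 mm high on the other sides. A steel wire rack covers x -61 to 96 mm: wires 76 to 82 mm above the floor, 40 to 50 mm apart (no room for fingers); front posts on the side curbs at x -55, y +-100 mm
- tray_floor (a point): centre of the tray's floor surface, axes as tray
- pan: green dustpan fixed on the table against the tray's open edge, axes as tray. Origin at the centre of its underside, 153 mm in front (-x) of the tray's origin. 130 mm (x) by 210 mm (y), floor 4 mm thick, walls 32 mm high on the -x and both y sides, none towards the tray; a short handle at its -y side
- chip1: flat shard of a broken plate, white with a thin blue line, about 62 mm long (its x), 28 mm wide, 8 mm thick, 30 g; origin at the middle of its underside, z up. It starts loose on the tray's floor under the wire rack
- chip2: flat shard of a broken plate, white with a thin blue line, about 66 mm long (its x), 28 mm wide, 8 mm thick, 30 g; origin at the middle of its underside, z up. It starts loose on the tray's floor under the wire rack
- chip3: flat shard of a broken plate, white with a thin blue line, about 60 mm long (its x), 28 mm wide, 8 mm thick, 30 g; origin at the middle of its underside, z up. It starts loose on the tray's floor under the wire rack
- bottle: loose blue plastic bottle, 68 mm across, 200 mm tall, origin under its centre; leave it
- strainer: loose chrome sink strainer, 84 mm across, 42 mm tall, origin under its centre; leave it
- brush: loose bamboo dish brush with a round head, 197 mm long (its x), 42 mm tall, lying bristles down; leave it
- jar: loose amber jar, 70 mm across, 90 mm tall, origin under its centre; leave it
- soap: loose yellow soap box, 70 by 100 by 35 mm, origin under its centre; leave it
Things that resemble listed ones, but are neither listed nor needed, are in the scene too. Leave any turquoise or yellow look-alike of the chip3 alone. Leave any turquoise or yellow look-alike of the chip1 alone.

How it is judged:
By the outcome, as a careful person would: the job done as asked, in the order asked, and still so for the second after the job is handed in, with the robot touching nothing.
It also fails if it takes over 67 s, if anything falls off the work surface, if the arm or the gripper's body presses on something with over 40 N, if the wrist force passes 120 N, or if a joint passes its speed limit or range.

## Working session

There is one attempt and no reset: what is moved stays moved. The work goes in short steps, Python scripts to look and compute and a tool call to move; the robot and the scene stay as the last step left them, time stands still between calls to the robot, and variables do not carry over. Pictures are saved under pics/ and viewed, about 8 in all and at most 12, crops included, and the job is handed in when it is done.

Besides the shell and the picture viewer there is one more tool, called after "Emit:" as a command line: name --argument value ..., lists and objects as JSON in quotes. arm_command: Moves the arm, as the interface text tells. Its arguments: {"type":"object","properties":{"rows":{"type":"string"},"squeeze":{"type":"number"}},"required":["rows"]}

```bash
ls; mkdir -p pics; python3 - <<'E'
from rig import readout, eyes, env
import cv2,numpy as np
s=readout.observe();print(s)
for n in("top","scene"):
    im=eyes.get_image(n);cv2.imwrite(f"pics/{n}0.png",im[:,:,::-1]);m=eyes.camera_model(n);print(n,m)
E
```

```text
pics
{'time_s': 0.0, 'q': array([ 6.25500774e+01,  2.18419550e+01,  7.43860986e+01, -2.79427167e-04,
        8.38595659e+01, -1.23366379e+01]), 'qvel': array([ 0.03634083,  0.00927079,  0.00081382, -0.04254871, -0.01115505,
       -0.03339728]), 'joint_efforts': array([-2.80979686e-03, -4.48459411e+01, -2.31275475e+01, -3.14475528e-04,
        4.75205408e-03,  2.88768945e-05]), 'position': array([0.14327916, 0.53071803, 0.24769481]), 'tool_rot': array([[-9.65412228e-01,  2.60727327e-01, -7.00640014e-04],
       [ 2.60728069e-01,  9.65411325e-01, -1.35931283e-03],
       [ 3.21995805e-04, -1.49497374e-03, -9.99998831e-01]]), 'ft_force': array([ 0.33671896, -0.05492169,  0.3215512 ]), 'wrist_torque': array([ 0.04026864, -0.01677296, -0.00442144]), 'grip_width': 0.0855517356363466}
top {'mtx': array([[596.32421625,   0.        , 316.05669902],
       [  0.        , 596.32421625, 238.61603512],
       [  0.        ,   0.        ,   1.        ]]), 'k1': 0.06421066899233943, 'view': array([[-0.00791232, -0.99995167, -0.00583632,  0.02549715],
       [ 0.98095286, -0.00889453,  0.19404219, -0.55391825],
       [-0.19408473, -0.00418983,  0.98097582, -1.44691621],
       [ 0.        ,  0.        ,  0.        ,  1.        ]])}
scene {'mtx': array([[475.44954871,   0.        , 318.94181513],
       [  0.        , 475.44954871, 242.08533919],
       [  0.        ,   0.        ,   1.        ]]), 'k1': 0.01718498124552792, 'view': array([[-0.6301498 ,  0.77646609,  0.00341232,  0.31949193],
       [-0.60192234, -0.49126358,  0.62956302,  0.33048854],
       [ 0.49051068,  0.39466506,  0.77694193, -1.49653484],
       [ 0.        ,  0.        ,  0.        ,  1.        ]])}
```

View pics/top0.png

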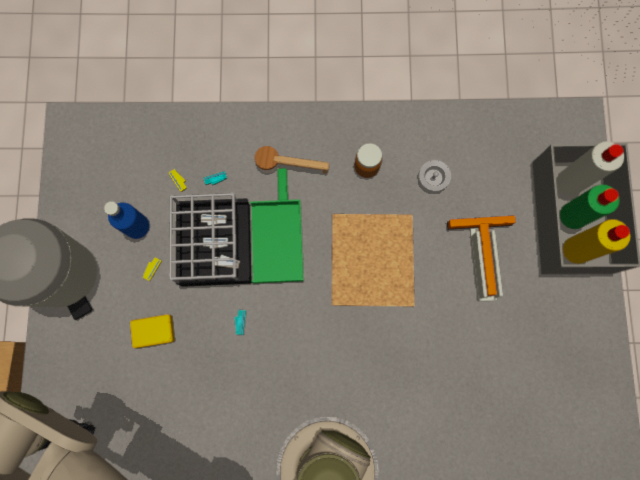

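View pics/scene0.png

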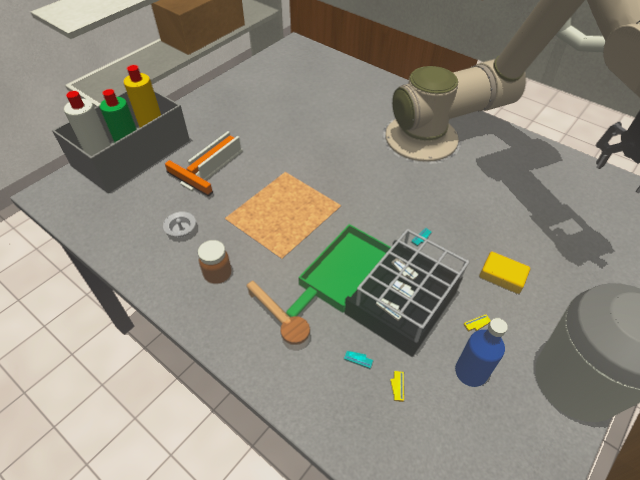

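The top view shows the scraper at (485,250), with its blade at (482,223) and its handle toward the robot. The mat is at (373,260), the pan at (277,242) and the tray at (208,240). The white shards are at about (213,218), (215,243) and (228,262).

Possible mix-ups for the shards: turquoise at (216,179) and (240,321), and yellow at (178,180) and (152,268). All four lie outside the tray and I'm rejecting them. The only orange item is the scraper, and the brush at (290,160) is wood-coloured.

```bash
cat > h.py <<'E'
from rig import readout, eyes, env
import cv2,numpy as np
def ray(m,uv,z):
    K=m["mtx"];V=m["view"];a=(np.array(uv,float)-K[:2,2])/[K[0,0],K[1,1]]
    u=a.copy()
    for _ in range(10): u=a/(1+m["k1"]*(u@u))
    R=V[:3,:3];c=-R.T@V[:3,3];d=R.T@np.array([u[0],-u[1],-1.])
    return (c+d*(z-c[2])/d[2])
def proj(m,p):
    K=m["mtx"];q=m["view"][:3,:3]@np.array(p,float)+m["view"][:3,3];u=np.array([q[0],-q[1]])/-q[2]
    u=u*(1+m["k1"]*(u@u));return u*[K[0,0],K[1,1]]+K[:2,2]
def rect(m,pts,z):
    P=np.array([ray(m,p,z)[:2]*1000 for p in pts],np.float32);return cv2.minAreaRect(P),P
def hsv(im,lo,hi): return cv2.inRange(cv2.cvtColor(im,cv2.COLOR_RGB2HSV),lo,hi)
def pts(mask): y,x=np.nonzero(mask);return np.c_[x,y]
def big(mask,k=1):
    n,l,s,_=cv2.connectedComponentsWithStats(mask);o=np.argsort(-s[1:,4])[:k]+1;return [np.uint8(l==i)*255 for i in o]
E
python3 - <<'E'
from h import *
im=cv2.imread("pics/top0.png")[:,:,::-1].copy();m=eyes.camera_model("top")
o=hsv(im,(5,180,120),(16,255,255));o[:,:440]=0;o[:,530:]=0;o=big(o)[0]
r,P=rect(m,pts(o),0.05);print("scraper all",r)
p=pts(o)
hd=p[p[:,1]<229];hl=p[p[:,1]>236]
print("head",rect(m,hd,.046)[0]);print("handle",rect(m,hl,.054)[0])
P=rect(m,hl,.054)[1]; print("handle ends",P[P[:,0]>P[:,0].max()-5].mean(0),P[P[:,0]<P[:,0].min()+5].mean(0),P[:,0].min())
c=im[200:320,320:430]
k=hsv(im,(8,80,120),(22,200,255));k[:, :320]=0;k[:,430:]=0;k[:205]=0;k=big(k)[0];print("mat",rect(m,pts(k),.003)[0])
g=hsv(im,(55,150,60),(75,255,255));g[:,320:]=0;g=big(g)[0];g=cv2.morphologyEx(g,cv2.MORPH_OPEN,np.ones((21,21)))
print("pan",rect(m,pts(g),.03)[0], cv2.boundingRect(g))
crop=im[185:295,160:260];cv2.imwrite("pics/c.png",cv2.resize(crop,None,fx=5.4,fy=5.4,interpolation=cv2.INTER_CUBIC)[:,:,::-1])
s=cv2.imread("pics/scene0.png");cv2.imwrite("pics/cs.png",cv2.resize(s[220:360,335:475],None,fx=4.2,fy=4.2,interpolation=cv2.INTER_CUBIC))
a=cv2.imread("pics/c.png");b=cv2.imread("pics/cs.png")[:594,:];h=min(a.shape[0],b.shape[0]);o=np.hstack([a[:h],b[:h]]);cv2.imwrite("pics/both.png",cv2.resize(o,None,fx=.7,fy=.7));print(o.shape)
E
```

```text
scraper all ((588.6536254882812, -398.6708679199219), (35.249027252197266, 162.01502990722656), 3.3407766819000244)
head ((593.46142578125, -399.5606689453125), (27.480667114257812, 162.45382690429688), 3.340826988220215)Traceback (most recent call last):
  File "<stdin>", line 7, in <module>
  File "h.py", line 13, in rect
    P=np.array([ray(m,p,z)[:2]*1000 for p in pts],np.float32);return cv2.minAreaRect(P),P
                                                                     ~~~~~~~~~~~~~~~^^^
cv2.error: OpenCV(4.12.0) /io/opencv/modules/imgproc/src/convhull.cpp:143: error: (-215:Assertion failed) total >= 0 && (depth == CV_32F || depth == CV_32S) in function 'convexHull'
```

```bash
python3 - <<'E'
from h import *
im=cv2.imread("pics/top0.png")[:,:,::-1].copy();m=eyes.camera_model("top")
o=hsv(im,(5,170,120),(21,255,255));o[:,:440]=0;o[:,530:]=0;o=cv2.morphologyEx(o,cv2.MORPH_CLOSE,np.ones((5,5)));o=big(o)[0]
p=pts(o)
hd=p[p[:,1]<229];hl=p[p[:,1]>236]
print("head",rect(m,hd,.046)[0]);print("handle",rect(m,hl,.054)[0])
k=hsv(im,(8,80,120),(22,200,255));k[:, :320]=0;k[:,430:]=0;k[:205]=0;k=big(k)[0];print("mat",rect(m,pts(k),.003)[0])
g=hsv(im,(55,150,60),(75,255,255));g[:,320:]=0;g=big(g)[0];g=cv2.morphologyEx(g,cv2.MORPH_OPEN,np.ones((21,21)))
print("pan",rect(m,pts(g),.03)[0], cv2.boundingRect(g))
a=cv2.resize(im[185:295,160:260],(400,440),interpolation=cv2.INTER_CUBIC)[:,:,::-1]
s=cv2.imread("pics/scene0.png");b=cv2.resize(s[225:335,365:465],(400,440),interpolation=cv2.INTER_CUBIC)
cv2.imwrite("pics/both.png",np.hstack([a,b]))
E
```

```text
head ((593.0198974609375, -399.5404052734375), (29.109590530395508, 162.34918212890625), 2.8755545616149902)
handle ((483.1942138671875, -405.82269287109375), (143.96986389160156, 22.27226448059082), 2.9898810386657715)
mat ((508.92401123046875, -124.4792709350586), (209.3951873779297, 240.368408203125), 89.24295806884766)
pan ((551.2205200195312, 120.88545227050781), (201.8994903564453, 122.498046875), 0.7116107940673828) (253, 204, 49, 78)
```

View pics/both.png

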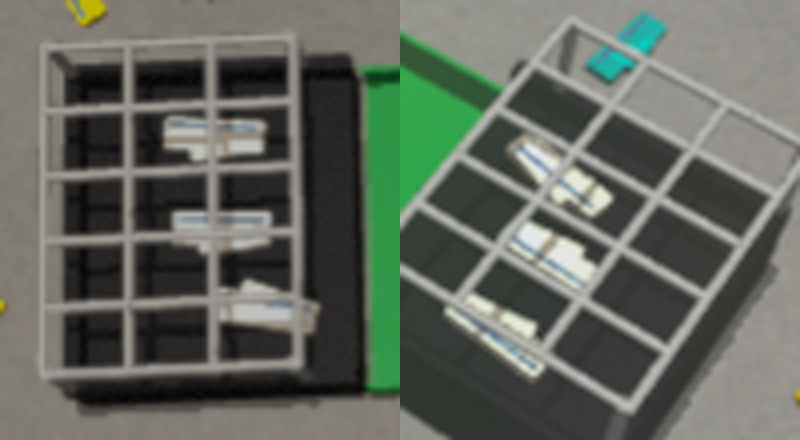

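The crop shows three white shards with blue lines under the rack, in the left half of the picture at about (215,137), (220,230) and (265,308). The turquoise and yellow look-alikes are outside the tray. Next I'll locate the shards in the tray frame and plan the first travel.

```bash
cat >> h.py <<'E'
def plan(target,ang,n=None,grip=0,vmax=40):
    "rows from present pose to TCP target (mm), tool x at world angle ang (deg), tool down"
    s=readout.observe();R=s["tool_rot"];p=s["position"]*1000;T=np.array(target,float)
    a=np.radians(ang);Rt=np.array([[np.cos(a),np.sin(a),0],[np.sin(a),-np.cos(a),0],[0,0,-1]])
    from scipy.spatial.transform import Rotation as Ro
    w=Ro.from_matrix(R.T@Rt).as_rotvec(degrees=True)
    k=int(max(np.ceil(np.linalg.norm(T-p)/vmax),np.ceil(np.linalg.norm(w)/7),1)) if n is None else n
    out=[];dr=np.round(w/k,2)
    for i in range(k):
        d=np.round(R.T@((T-p)/(k-i)),1);p=p+R@d;R=R@Ro.from_rotvec(dr,degrees=True).as_matrix()
        out.append("%g %g %g %g %g %g %g"%(grip,*d,*dr))
    for i in range(0,k,5):print("; ".join(out[i:i+5]))
    print("t",s["time_s"],"pos",np.round(s["position"]*1000,1),"F",np.round(s["ft_force"],1),"w",round(s["grip_width"]*1000,1))
E
python3 - <<'E'
from h import *
im=cv2.imread("pics/top0.png")[:,:,::-1].copy();m=eyes.camera_model("top")
w=hsv(im,(0,0,185),(179,60,255));w[:210]=0;w[272:]=0;w[:,:195]=0;w[:,245:]=0
w=cv2.morphologyEx(w,cv2.MORPH_CLOSE,np.ones((3,3)))
for b in big(w,6):
    P=rect(m,pts(b),.053)[1];print(len(P),P.min(0),P.max(0),cv2.boundingRect(b))
# rack top in top view via pixel corners read in the crop
for uv in [(160+45/4,185+45/4),(160+293/4,185+38/4),(160+299/4,185+366/4),(160+45/4,185+376/4)]: print("rack",ray(m,uv,.124)[:2]*1000)
for uv in [(160+360/4,185+60/4),(160+363/4,185+390/4)]: print("curb front",ray(m,uv,.065)[:2]*1000, ray(m,uv,.045)[:2]*1000)
plan((590,-335,200),93)
E
```

```text
37 [491.68588 233.7236 ] [497.02567 263.74896] (219, 262, 13, 3)
29 [597.0898  288.83685] [612.82855 309.38007] (202, 217, 9, 7)
19 [599.4007  253.60799] [604.7042  268.82965] (218, 220, 7, 3)
5 [509.5651  251.57224] [512.14954 259.06384] (221, 256, 4, 2)
1 [537.6831 264.7315] [537.6831 264.7315] (219, 246, 1, 1)
rack [648.28986853 370.98033648]
rack [651.52993955 221.02805379]
rack [450.6642313  213.68364696]
rack [446.25429468 363.09718333]
curb front [653.13527595 187.1276787 ] [658.47569   189.4890785]
curb front [443.31714522 182.42268162] [445.78731367 184.71971856]
0 -26.3 -28.8 1.9 -0 0 2.88; 0 -27.7 -27.4 1.9 -0 0 2.88; 0 -29 -26 1.9 -0 0 2.88; 0 -30.3 -24.5 1.9 -0 0 2.88; 0 -31.5 -22.9 1.9 -0 0 2.88
0 -32.6 -21.3 1.9 -0 0 2.88; 0 -33.6 -19.7 2 -0 0 2.88; 0 -34.6 -17.9 1.9 -0 0 2.88; 0 -35.4 -16.2 2 -0 0 2.88; 0 -36.2 -14.4 1.9 -0 0 2.88
0 -36.9 -12.6 2 -0 0 2.88; 0 -37.5 -10.7 1.9 -0 0 2.88; 0 -38 -8.8 2 -0 0 2.88; 0 -38.4 -6.9 1.9 -0 0 2.88; 0 -38.7 -4.9 2 -0 0 2.88
0 -38.8 -3 1.9 -0 0 2.88; 0 -39 -1 2 -0 0 2.88; 0 -38.9 0.9 1.9 -0 0 2.88; 0 -38.9 2.9 2 -0 0 2.88; 0 -38.7 4.9 1.9 -0 0 2.88
0 -38.4 6.8 2 -0 0 2.88; 0 -38 8.7 1.9 -0 0 2.88; 0 -37.5 10.6 2 -0 0 2.88; 0 -36.9 12.4 1.9 -0 0 2.88; 0 -36.1 14.3 2 -0 0 2.88
t 0.1 pos [143.3 530.8 247.8] F [-0.7 -0.5  1. ] w 85.4
```

```bash
python3 - <<'E'
from h import *
plan((470,270,380),93)
m=eyes.camera_model("wrist");V=m["view"];print(-V[:3,:3].T@V[:3,3]-readout.observe()["position"],V)
E
```

```text
0 -34.9 -15.2 -12 -0.01 0 6.53; 0 -36.3 -11.1 -12 -0.01 0 6.53; 0 -37.4 -6.9 -12 -0.01 0 6.53; 0 -37.9 -2.6 -12 -0.01 0 6.53; 0 -38 1.8 -12 -0.01 0 6.53
0 -37.5 6.1 -12 -0.01 0 6.53; 0 -36.6 10.3 -12 -0.01 0 6.53; 0 -35.2 14.4 -12 -0.01 0 6.53; 0 -33.3 18.2 -12.1 -0.01 0 6.53; 0 -31 21.9 -12 -0.01 0 6.53
0 -28.3 25.4 -12 -0.01 0 6.53
t 0.1 pos [143.3 530.8 247.8] F [-0.7 -0.5  1. ] w 85.4
[-0.07420971  0.02061867  0.12566067] [[ 0.26021734  0.96554913 -0.00134456 -0.54986526]
 [-0.92125381  0.24786224 -0.29975944  0.03892594]
 [-0.2890992   0.07924129  0.95401387 -0.37997331]
 [ 0.          0.          0.          1.        ]]
```

Emit:
arm_command --rows "0 -36 -18 -12 0 0 6.5; 0 -38 -12 -12 0 0 6.5; 0 -38 -8 -12 0 0 6.5; 0 -38 -4 -12 0 0 6.5; 0 -38 0 -12 0 0 6.5"

```text
time_s: 0.52
position: [0.2925, 0.403, 0.3085]
tool_rot: [[-0.67, 0.742, -0.0], [0.742, 0.67, -0.0], [0.0, -0.001, -1.0]]
ft_force: [1.0, 0.5, 0.8]
grip_width: 0.0855
```

Emit:
arm_command --rows "0 -38 4 -12 0 0 6.5; 0 -38 9 -12 0 0 6.5; 0 -36 14 -12 0 0 6.5; 0 -33 18 -12 0 0 6.5; 0 -31 22 -12 0 0 6.5"

```text
time_s: 0.93
position: [0.4398, 0.2805, 0.3687]
tool_rot: [[-0.166, 0.986, -0.0], [0.986, 0.166, -0.0], [0.0, -0.0, -1.0]]
ft_force: [0.0, 0.2, -0.0]
grip_width: 0.0854
```

```bash
python3 - <<'E'
from h import *
plan((550,330,380),93)
E
```

```text
0 7.6 29.2 -2.8 -0.01 0 1.64; 0 8.5 29 -2.8 -0.01 0 1.64; 0 9.3 28.7 -2.9 -0.01 0 1.64; 0 10.1 28.5 -2.8 -0.01 0 1.64
t 0.9333 pos [439.8 280.5 368.7] F [ 0.   0.2 -0. ] w 85.4
```

Emit:
arm_command --rows "0 8 29 -3 0 0 1.6; 0 8 29 -3 0 0 1.6; 0 9 29 -3 0 0 1.6; 0 10 28 -3 0 0 1.6; 0 0 0 0 0 0 0"

```text
time_s: 1.35
position: [0.5521, 0.3328, 0.377]
tool_rot: [[-0.058, 0.998, -0.003], [0.998, 0.058, -0.001], [-0.001, -0.003, -1.0]]
ft_force: [-0.5, 0.4, -1.0]
grip_width: 0.0856
```

```bash
python3 - <<'E'
from h import *
import pickle
m=eyes.camera_model("wrist");im=eyes.get_image("wrist");cv2.imwrite("pics/w1.png",im[:,:,::-1]);pickle.dump(m,open("w1.pkl","wb"))
print(readout.observe()["position"]); plan((590,-335,200),93)
E
```

```text
[0.55021473 0.33227137 0.37753166]
0 -37.1 0 9.9 -0.01 0 0.03; 0 -37.1 0 9.9 -0.01 0 0.03; 0 -37.1 0 9.9 -0.01 0 0.03; 0 -37.1 0.1 9.9 -0.01 0 0.03; 0 -37.1 0.1 9.9 -0.01 0 0.03
0 -37.1 0.1 9.9 -0.01 0 0.03; 0 -37.1 0.1 9.9 -0.01 0 0.03; 0 -37.1 0.1 9.9 -0.01 0 0.03; 0 -37.1 0.2 9.9 -0.01 0 0.03; 0 -37.2 0.2 9.9 -0.01 0 0.03
0 -37.1 0.2 9.9 -0.01 0 0.03; 0 -37.2 0.2 9.9 -0.01 0 0.03; 0 -37.1 0.2 9.9 -0.01 0 0.03; 0 -37.2 0.2 9.9 -0.01 0 0.03; 0 -37.1 0.3 9.9 -0.01 0 0.03
0 -37.2 0.3 9.9 -0.01 0 0.03; 0 -37.1 0.3 9.9 -0.01 0 0.03; 0 -37.2 0.2 9.9 -0.01 0 0.03
t 1.4 pos [550.2 332.3 377.5] F [-1.   0.7 -1.3] w 85.3
```

View pics/w1.png

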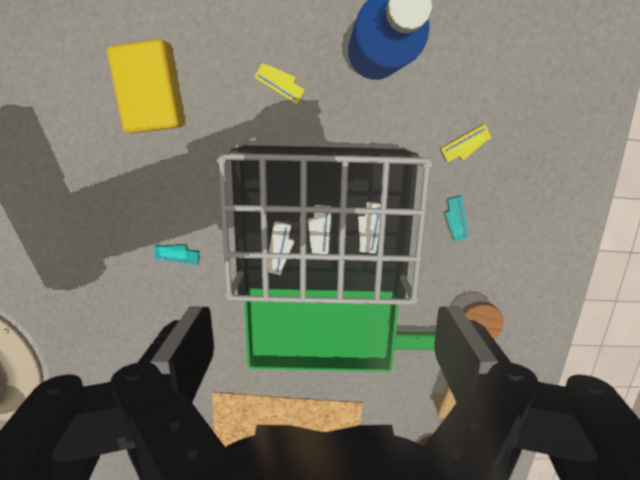

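The wrist view shows the rack corners at (222,158), (427,161), (414,300) and (230,298). The shards are at (280,248), (320,230) and (371,228), and the pan's far wall runs along row 368.

```bash
python3 - <<'E'
from h import *
import pickle
m=pickle.load(open("w1.pkl","rb"))
def f(n,uv,z):print(n,uv,np.round(ray(m,uv,z)[:2]*1000,1))
for uv in[(222,158),(427,161),(414,300),(230,298)]:f("rack",uv,.124)
for uv in[(280,223),(290,226),(272,272),(282,274),(313,206),(330,206),(312,252),(329,253),(366,203),(381,203),(360,251),(376,251)]:f("chip",uv,.053)
for uv in[(248,291),(397,291)]:f("panfront",uv,.032)
for uv in[(249,369),(392,370)]:f("panrear",uv,.032)
for uv in[(212,393),(362,403)]:f("mat",uv,.003)
E
```

```text
rack (222, 158) [450.  365.3]
rack (427, 161) [649.1 374.2]
rack (414, 300) [655.6 225.1]
rack (230, 298) [455.8 215.3]
chip (280, 223) [500.8 283. ]
chip (290, 226) [513. 280.]
chip (272, 272) [492.3 218.6]
chip (282, 274) [504.9 216.6]
chip (313, 206) [539.5 306.3]
chip (330, 206) [559.6 307.6]
chip (312, 252) [541.2 248.3]
chip (329, 253) [562.2 248.3]
chip (366, 203) [602.  313.8]
chip (381, 203) [619.8 314.9]
chip (360, 251) [600.2 253.2]
chip (376, 251) [619.9 254.3]
panfront (248, 291) [457.9 180.1]
panfront (397, 291) [657.1 192.2]
panrear (249, 369) [458.6  55.4]
panrear (392, 370) [665.2  66.5]
mat (212, 393) [393.7 -16.6]
mat (362, 403) [632.3 -19.9]
```

Emit:
arm_command --rows "0 -37 0 10 0 0 0; 0 -37 0 10 0 0 0; 0 -37 0 10 0 0 0; 0 -37 0 10 0 0 0; 0 -37 0 10 0 0 0"

```text
time_s: 1.82
position: [0.5581, 0.1456, 0.3301]
tool_rot: [[-0.062, 0.998, 0.0], [0.998, 0.062, -0.0], [-0.0, 0.0, -1.0]]
ft_force: [0.5, -0.3, -0.3]
grip_width: 0.0852
```

Emit:
arm_command --rows "0 -37 0 10 0 0 0; 0 -37 0 10 0 0 0; 0 -37 0 10 0 0 0; 0 -37 0 10 0 0 0; 0 -37 0 10 0 0 0"

```text
time_s: 2.23
position: [0.5695, -0.0389, 0.2802]
tool_rot: [[-0.061, 0.998, 0.0], [0.998, 0.061, -0.0], [-0.0, 0.0, -1.0]]
ft_force: [0.3, -0.4, -0.6]
grip_width: 0.0851
```

Emit:
arm_command --rows "0 -37 0 10 0 0 0; 0 -37 0 10 0 0 0; 0 -37 0 10 0 0 0; 0 -37 0 10 0 0 0; 0 -37 0 10 0 0 0"

```text
time_s: 2.65
position: [0.581, -0.2234, 0.2302]
tool_rot: [[-0.061, 0.998, 0.0], [0.998, 0.061, -0.0], [-0.0, 0.0, -1.0]]
ft_force: [0.2, -0.9, -0.7]
grip_width: 0.0855
```

Emit:
arm_command --rows "0 -37 0 10 0 0 0; 0 -20 0 5 0 0 0; 0 0 0 0 0 0 0"

```text
time_s: 2.9
position: [0.5842, -0.2823, 0.2134]
tool_rot: [[-0.057, 0.998, -0.002], [0.998, 0.057, 0.001], [0.001, -0.002, -1.0]]
ft_force: [-0.5, 0.6, -0.4]
grip_width: 0.0858
```

```bash
python3 - <<'E'
from h import *
import pickle
m=eyes.camera_model("wrist");im=eyes.get_image("wrist");cv2.imwrite("pics/w2.png",im[:,:,::-1]);pickle.dump(m,open("w2.pkl","wb"))
plan((596,-340,70),93)
for z in (10,46):
  for x,y in((10,82.5),(-10,82.5),(10,-82.5)):
    c,s=np.cos(np.radians(3)),np.sin(np.radians(3));print((x,y,z),proj(m,[.599+(c*x-s*y)/1000,-.400+(s*x+c*y)/1000,z/1000]))
E
```

```text
0 -15.2 2 36.1 -0.02 -0.02 0.09; 0 -15.2 2 36.1 -0.02 -0.02 0.09; 0 -15.1 2 36.1 -0.02 -0.02 0.09; 0 -15.1 2.1 36.2 -0.02 -0.02 0.09
t 2.95 pos [ 584.6 -280.   214.5] F [-0.7  0.2  0.4] w 85.2
(10, 82.5, 10) [345.05100755 247.68163531]
(-10, 82.5, 10) [322.8135885  247.55416532]
(10, -82.5, 10) [341.35741942 397.71133085]
(10, 82.5, 46) [347.24979824 262.10903381]
(-10, 82.5, 46) [322.58301907 261.9706771 ]
(10, -82.5, 46) [342.82974507 423.41348724]
```

View pics/w2.png

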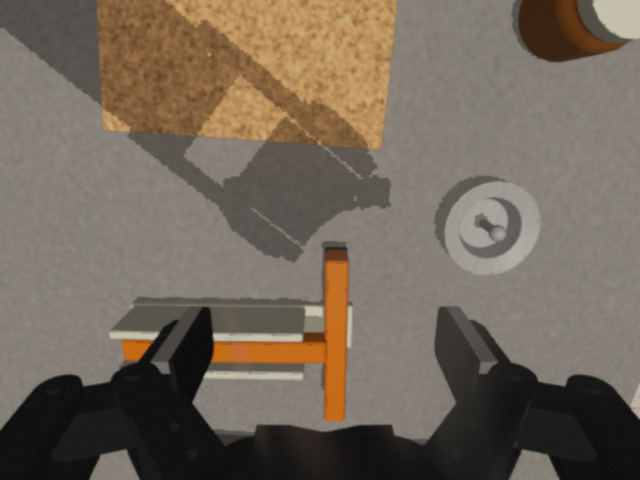

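The scraper matches my estimate: head top at columns 325–348, rows 262–420. The jaws straddle it, so I'll descend and grip.

Emit:
arm_command --rows "0 -15 3 36 0 0 0; 0 -15 3 36 0 0 0; 0 -15 3 36 0 0 0; 0 -14 3 36 0 0 0; 0 0 0 20 0 0 0"

```text
time_s: 3.37
position: [0.6005, -0.3366, 0.048]
tool_rot: [[-0.061, 0.998, -0.003], [0.998, 0.061, 0.002], [0.002, -0.002, -1.0]]
ft_force: [0.1, -0.2, 0.0]
grip_width: 0.0858
```

Emit:
arm_command --rows "0 0 0 16 0 0 0; 0 0 0 0 0 0 0; 0 0 0 0 0 0 0"

```text
time_s: 3.62
position: [0.6014, -0.3357, 0.036]
tool_rot: [[-0.062, 0.998, -0.0], [0.998, 0.062, 0.0], [0.0, -0.0, -1.0]]
ft_force: [0.3, 0.3, 0.4]
grip_width: 0.0852
```

```bash
python3 - <<'E'
from h import *
plan((597,-340,34),93)
E
```

```text
0 -4.1 -4.7 2 -0 -0.02 0.58
t 3.6167 pos [ 601.4 -335.7   36. ] F [0.3 0.3 0.4] w 85.2
```

Emit:
arm_command --rows "0 -4 -4.5 2 0 0 0.6; 0 0 0 0 0 0 0; 1 0 0 0 0 0 0; 1 0 0 0 0 0 0; 1 0 0 0 0 0 0" --squeeze 90

```text
time_s: 4.03
position: [0.5969, -0.3415, 0.0339]
tool_rot: [[-0.05, 0.999, 0.001], [0.999, 0.05, -0.001], [-0.001, 0.001, -1.0]]
ft_force: [0.3, -0.1, -0.5]
grip_width: 0.0517
```

Emit:
arm_command --rows "1 0 0 0 0 0 0; 1 0 0 0 0 0 0; 1 0 0 0 0 0 0; 1 0 0 0 0 0 0; 1 0 0 0 0 0 0"

```text
time_s: 4.45
position: [0.5969, -0.3415, 0.0335]
tool_rot: [[-0.05, 0.999, 0.0], [0.999, 0.05, -0.0], [-0.0, 0.0, -1.0]]
ft_force: [-0.2, 0.7, 3.1]
grip_width: 0.0184
```

Emit:
arm_command --rows "1 0 0 -8 0 0 0; 1 0 0 -18 0 0 0; 1 0 0 -24 0 0 0; 1 0 0 -30 0 0 0; 1 0 0 -30 0 0 0"

```text
time_s: 4.87
position: [0.5965, -0.3412, 0.1442]
tool_rot: [[-0.05, 0.999, -0.001], [0.999, 0.05, 0.001], [0.001, -0.001, -1.0]]
ft_force: [0.9, -0.5, -1.4]
grip_width: 0.0183
```

Emit:
arm_command --rows "1 0 0 -10 0 0 0; 1 0 0 0 0 0 0; 1 0 0 0 0 0 0"

```text
time_s: 5.12
position: [0.5965, -0.3412, 0.1523]
tool_rot: [[-0.05, 0.999, -0.001], [0.999, 0.05, 0.001], [0.001, -0.001, -1.0]]
ft_force: [0.1, 0.3, -2.3]
grip_width: 0.0186
```

```bash
python3 - <<'E'
from h import *
import pickle
m=eyes.camera_model("wrist");im=eyes.get_image("wrist")
t=eyes.get_image("top");mt=eyes.camera_model("top")
cv2.imwrite("pics/w3.png",np.hstack([im,t])[:,:,::-1]);pickle.dump(m,open("w3.pkl","wb"))
cv2.imwrite("pics/w3s.png",cv2.resize(np.hstack([im,eyes.get_image("scene")])[:,:,::-1],(800,300)))
plan((592,-64,110),90)
s=readout.observe();print(s["wrist_torque"],s["grip_width"])
E
```

```text
0 34.6 1.2 5.2 -0.02 -0.02 0.36; 0 34.6 1 5.2 -0.02 -0.02 0.36; 0 34.6 0.8 5.2 -0.02 -0.02 0.36; 0 34.6 0.6 5.2 -0.02 -0.02 0.36; 0 34.6 0.4 5.1 -0.02 -0.02 0.36
0 34.6 0.1 5.1 -0.02 -0.02 0.36; 0 34.7 -0.1 5.1 -0.02 -0.02 0.36; 0 34.6 -0.3 5.2 -0.02 -0.02 0.36
t 5.2667 pos [ 596.2 -341.   150.9] F [ 0.5 -0.3 -1.3] w 18.6
[ 0.03612879 -0.06850576  0.03697001] 0.018626770920157958
```

View pics/w3s.png

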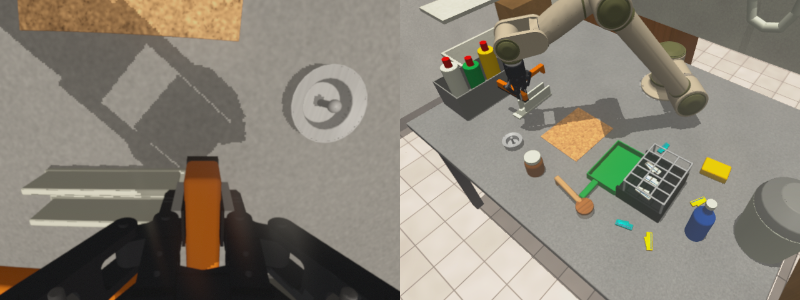

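The scraper is out of the cradle and looks level, as the right half at (525,80) shows. Next I'll carry it to the mat.

Emit:
arm_command --rows "1 34.5 1.5 4 0 0 0.36; 1 34.5 1.5 4 0 0 0.36; 1 34.5 1.2 4 0 0 0.36; 1 34.5 1 4 0 0 0.36; 1 34.5 0.8 4 0 0 0.36"

```text
time_s: 5.68
position: [0.5955, -0.1671, 0.1316]
tool_rot: [[-0.018, 1.0, -0.002], [1.0, 0.018, 0.001], [0.001, -0.002, -1.0]]
ft_force: [1.1, -0.5, -1.3]
grip_width: 0.0181
```

Emit:
arm_command --rows "1 34.5 0.5 10 0 0 0.36; 1 34.5 0.3 10 0 0 0.36; 1 34.5 0 10 0 0 0.36; 1 0 0 10 0 0 0; 1 0 0 20 0 0 0"

```text
time_s: 6.1
position: [0.5961, -0.0636, 0.0731]
tool_rot: [[-0.003, 1.0, 0.001], [1.0, 0.003, -0.0], [-0.0, 0.001, -1.0]]
ft_force: [0.3, -1.0, -0.5]
grip_width: 0.0181
```

Emit:
arm_command --rows "1 0 0 10 0 0 0; 1 0 0 0 0 0 0; 1 0 0 0 0 0 0"

```text
time_s: 6.35
position: [0.5956, -0.0659, 0.0626]
tool_rot: [[0.001, 1.0, -0.002], [1.0, -0.001, 0.0], [0.0, -0.002, -1.0]]
ft_force: [-0.7, -0.4, -1.5]
grip_width: 0.0185
```

```bash
python3 - <<'E'
from h import *
plan((595,-65,28),90)
m=eyes.camera_model("top");im=eyes.get_image("top");z=readout.observe()["position"][2]
o=hsv(im,(5,170,100),(21,255,255));o[:,:300]=0;o[:,530:]=0;cv2.imwrite("pics/t4.png",cv2.resize(im[180:330,300:460],(640,600))[:,:,::-1])
E
```

```text
0 0.8 -0.5 34.6 -0.09 -0.03 -0.04
t 6.35 pos [595.6 -65.9  62.6] F [-0.7 -0.4 -1.5] w 18.5
```

View pics/t4.png

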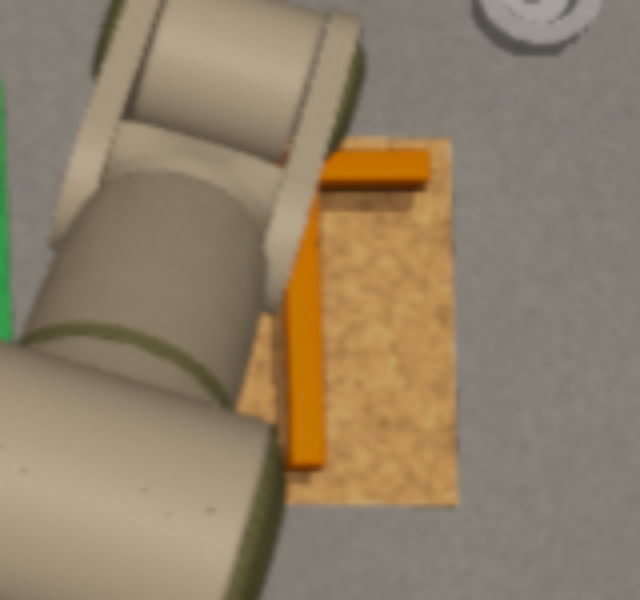

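The scraper hangs straight and centred over the mat, with its handle end at about (305,465) in the crop. I'll lower it.

Emit:
arm_command --rows "1 0 0 15 0 0 0; 1 0 0 12 0 0 0; 1 0 0 6 0 0 0; 1 0 0 0 0 0 0; 1 0 0 0 0 0 0"

```text
time_s: 6.82
position: [0.5961, -0.0657, 0.0309]
tool_rot: [[0.0, 1.0, 0.001], [1.0, -0.0, -0.0], [-0.0, 0.001, -1.0]]
ft_force: [-0.7, 0.2, -1.2]
grip_width: 0.0188
```

Emit:
arm_command --rows "1 0 0 2 0 0 0; 1 0 0 0 0 0 0; 1 0 0 0 0 0 0"

```text
time_s: 7.07
position: [0.596, -0.0654, 0.0287]
tool_rot: [[-0.0, 1.0, 0.001], [1.0, 0.0, -0.0], [-0.0, 0.001, -1.0]]
ft_force: [-0.4, -0.1, -1.5]
grip_width: 0.0183
```

Emit:
arm_command --rows "1 0 0 1.5 0 0 0; 1 0 0 0 0 0 0; 1 0 0 0 0 0 0"

```text
time_s: 7.32
position: [0.5958, -0.0654, 0.0268]
tool_rot: [[-0.0, 1.0, -0.0], [1.0, 0.0, 0.0], [0.0, -0.0, -1.0]]
ft_force: [-0.6, -0.8, -0.6]
grip_width: 0.0186
```

Emit:
arm_command --rows "1 0 0 1 0 0 0; 1 0 0 0 0 0 0; 1 0 0 0 0 0 0"

```text
time_s: 7.57
position: [0.5958, -0.0654, 0.0266]
tool_rot: [[-0.0, 1.0, 0.0], [1.0, 0.0, -0.0], [-0.0, 0.0, -1.0]]
ft_force: [-2.0, 1.8, 6.4]
grip_width: 0.0188
```

Contact shows 6 N up, so I'll release it and rise.

Emit:
arm_command --rows "0 0 0 0 0 0 0; 0 0 0 0 0 0 0; 0 0 0 0 0 0 0; 0 0 0 0 0 0 0; 0 0 0 0 0 0 0"

```text
time_s: 7.98
position: [0.5958, -0.0654, 0.0256]
tool_rot: [[-0.0, 1.0, -0.0], [1.0, 0.0, -0.0], [-0.0, -0.0, -1.0]]
ft_force: [1.1, 0.4, -0.3]
grip_width: 0.0775
```

Emit:
arm_command --rows "0 0 0 0 0 0 0; 0 0 0 -20 0 0 0; 0 0 0 -40 0 0 0; 0 0 0 -40 0 0 0; 0 0 0 -40 0 0 0"

```text
time_s: 8.4
position: [0.5954, -0.0653, 0.1673]
tool_rot: [[-0.0, 1.0, -0.001], [1.0, 0.0, 0.0], [0.0, -0.001, -1.0]]
ft_force: [0.3, -0.0, -0.3]
grip_width: 0.0855
```

```bash
python3 - <<'E'
from h import *
plan((400,-125,220),0)
E
```

```text
0 -4.6 -15 -4 -0 0 6.92; 0 -6.4 -14.4 -4 -0 0 6.92; 0 -8.1 -13.5 -4.1 -0 0 6.92; 0 -9.6 -12.4 -4 -0 0 6.92; 0 -11 -11.2 -4.1 -0 0 6.92
0 -12.3 -9.8 -4 -0 0 6.92; 0 -13.4 -8.2 -4.1 -0 0 6.92; 0 -14.3 -6.5 -4 -0 0 6.92; 0 -15 -4.8 -4.1 -0 0 6.92; 0 -15.4 -2.9 -4 -0 0 6.92
0 -15.7 -1 -4.1 -0 0 6.92; 0 -15.7 0.8 -4 -0 0 6.92; 0 -15.5 2.7 -4.1 -0 0 6.92
t 8.4 pos [595.4 -65.3 167.3] F [ 0.3 -0.  -0.3] w 85.5
```

Emit:
arm_command --rows "0 -5 -15 -4 0 0 6.92; 0 -6 -14 -4 0 0 6.92; 0 -8 -13 -4 0 0 6.92; 0 -10 -12 -4 0 0 6.92; 0 -11 -11 -4 0 0 6.92"

```text
time_s: 8.82
position: [0.5212, -0.0892, 0.1859]
tool_rot: [[0.573, 0.82, 0.0], [0.82, -0.573, -0.0], [-0.0, 0.0, -1.0]]
ft_force: [-0.1, 0.4, -0.4]
grip_width: 0.0854
```

Emit:
arm_command --rows "0 -12 -10 -4 0 0 6.92; 0 -13 -8 -4 0 0 6.92; 0 -14 -6 -4 0 0 6.92; 0 -15 -5 -4 0 0 6.92; 0 -13 -3 -4 0 0 6.92"

```text
time_s: 9.23
position: [0.4488, -0.1104, 0.2059]
tool_rot: [[0.937, 0.35, -0.0], [0.35, -0.937, -0.0], [-0.0, 0.0, -1.0]]
ft_force: [1.0, 1.0, 0.5]
grip_width: 0.0853
```

Emit:
arm_command --rows "0 -10 -1 -4 0 0 6.92; 0 -10 1 -4 0 0 6.92; 0 -10 3 -4 0 0 6.92; 0 0 0 0 0 0 0; 0 0 0 0 0 0 0"

```text
time_s: 9.65
position: [0.4211, -0.1205, 0.2179]
tool_rot: [[1.0, 0.004, 0.001], [0.004, -1.0, -0.0], [0.001, 0.0, -1.0]]
ft_force: [0.6, -0.0, -0.2]
grip_width: 0.0852
```

```bash
python3 - <<'E'
from h import *
m=eyes.camera_model("wrist");im=eyes.get_image("wrist");cv2.imwrite("pics/w5.png",im[:,:,::-1])
o=big(hsv(im,(5,170,90),(21,255,255)))[0]
P=rect(m,pts(o),.047)[1]
h=P[(P[:,0]<540)&(P[:,0]>430)];v=np.polyfit(h[:,0],h[:,1],1);print("handle line",v,"width",[np.ptp(h[abs(h[:,0]-x)<2][:,1]) for x in(450,480,520)],P.min(0),P.max(0), "y@431",np.polyval(v,431))
t=eyes.get_image("top");mt=eyes.camera_model("top");o=hsv(t,(5,170,90),(15,255,255));o[:,:325]=0;o[:,420:]=0;o=big(o)[0];Q=rect(mt,pts(o),.039)[0];print(Q)
plan((432,-125,110),0)
cv2.imwrite("pics/w5.png",np.hstack([cv2.resize(im,(400,300)),cv2.resize(t,(400,300))])[:,:,::-1])
E
```

```text
handle line [ 1.98395916e-03 -1.23954171e+02] width [np.float32(20.810143), np.float32(20.982086), np.float32(20.244858)] [ 408.84573 -133.88812] [ 576.0269  -111.99858] y@431 -123.0990847894833
((414.4929504394531, -123.33660888671875), (29.393678665161133, 15.360161781311035), 55.44013595581055)
0 3.5 1.6 35.8 -0 0 0.08; 0 3.5 1.6 35.9 -0 0 0.08; 0 3.6 1.5 35.8 -0 0 0.08
t 9.75 pos [ 421.4 -120.3  217.5] F [-0.   0.5  0.3] w 85.2
```

View pics/w5.png

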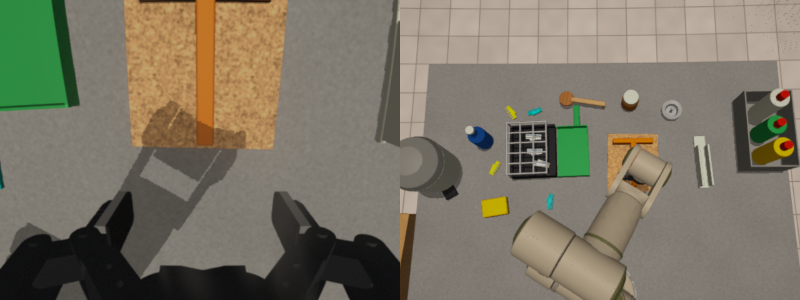

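The scraper lies straight on the mat with its handle line at y≈-123 mm and its end at x≈409 mm. I'll grip at x≈432, y≈-123.

Emit:
arm_command --rows "0 3 1 36 0 0 0; 0 4 1 36 0 0 0; 0 4 1 36 0 0 0; 0 0 0 36 0 0 0; 0 0 0 30 0 0 0"

```text
time_s: 10.17
position: [0.4321, -0.1229, 0.0413]
tool_rot: [[1.0, 0.004, -0.001], [0.004, -1.0, 0.001], [-0.001, -0.001, -1.0]]
ft_force: [0.8, 0.3, 0.1]
grip_width: 0.0856
```

Emit:
arm_command --rows "0 0 0 8 0 0 0; 0 0 0 0 0 0 0; 0 0 0 0 0 0 0"

```text
time_s: 10.42
position: [0.4327, -0.1235, 0.0364]
tool_rot: [[1.0, 0.002, 0.0], [0.002, -1.0, -0.0], [0.0, 0.0, -1.0]]
ft_force: [0.2, 0.8, 0.2]
grip_width: 0.0852
```

```bash
python3 - <<'E'
from h import *
plan((431.5,-123,35),0)
E
```

```text
0 -1.2 -0.5 1.4 0.01 -0.03 0.12
t 10.4167 pos [ 432.7 -123.5   36.4] F [0.2 0.8 0.2] w 85.2
```

Emit:
arm_command --rows "0 -1 -0.5 1.4 0 0 0.1; 0 0 0 0 0 0 0; 1 0 0 0 0 0 0; 1 0 0 0 0 0 0; 1 0 0 0 0 0 0" --squeeze 110

```text
time_s: 10.83
position: [0.4313, -0.1231, 0.0349]
tool_rot: [[1.0, -0.001, 0.001], [-0.001, -1.0, -0.001], [0.001, 0.001, -1.0]]
ft_force: [-0.3, 0.4, 0.0]
grip_width: 0.0513
```

Emit:
arm_command --rows "1 0 0 0 0 0 0; 1 0 0 0 0 0 0; 1 0 0 0 0 0 0; 1 0 0 0 0 0 0; 1 0 0 0 0 0 0"

```text
time_s: 11.25
position: [0.4311, -0.123, 0.0347]
tool_rot: [[1.0, -0.001, 0.0], [-0.001, -1.0, -0.0], [0.0, 0.0, -1.0]]
ft_force: [-1.7, 0.5, 6.6]
grip_width: 0.0204
```

Emit:
arm_command --rows "1 0 0 -5 0 0 0; 1 0 0 -15 0 0 0; 1 0 0 -25 0 0 0; 1 0 0 -35 0 0 0; 1 0 0 -35 0 0 0"

```text
time_s: 11.67
position: [0.4303, -0.1225, 0.1504]
tool_rot: [[1.0, -0.001, -0.002], [-0.001, -1.0, 0.001], [-0.002, -0.001, -1.0]]
ft_force: [0.1, 0.2, -1.1]
grip_width: 0.0201
```

```bash
python3 - <<'E'
from h import *
# tray frame
def W(x,y,yaw=92.4,o=(552,277)):
    a=np.radians(yaw);return np.array(o)+np.array([np.cos(a)*x-np.sin(a)*y,np.sin(a)*x+np.cos(a)*y])
print("entry",W(-105-163,0)," in",W(56-165,0))
p=W(-110-165,0); plan((p[0],p[1],180),92.4)
E
```

```text
entry [563.2226752    9.23508153]  in [556.56444626 168.09561152]
0 9.5 -8.9 -2.1 -0.01 0 -6.6; 0 10.5 -7.8 -2.1 -0.01 0 -6.6; 0 11.3 -6.5 -2.1 -0.01 0 -6.6; 0 12 -5.2 -2.1 -0.01 0 -6.6; 0 12.5 -3.8 -2.1 -0.01 0 -6.6
0 12.8 -2.3 -2.1 -0.01 0 -6.6; 0 13 -0.8 -2.1 -0.01 0 -6.6; 0 13 0.7 -2.2 -0.01 0 -6.6; 0 12.8 2.2 -2.1 -0.01 0 -6.6; 0 12.5 3.6 -2.1 -0.01 0 -6.6
0 12 5 -2.2 -0.01 0 -6.6; 0 11.4 6.4 -2.1 -0.01 0 -6.6; 0 10.5 7.7 -2.2 -0.01 0 -6.6; 0 9.6 8.8 -2.1 -0.01 0 -6.6
t 11.6667 pos [ 430.3 -122.5  150.4] F [ 0.1  0.2 -1.1] w 20.1
```

Grip is firm at 20.1 mm. Next I'll rotate the scraper 92° and carry it in front of the tray.

Emit:
arm_command --rows "1 9.5 -9 -2 0 0 -6.6; 1 10.5 -8 -2 0 0 -6.6; 1 11.5 -6.5 -2 0 0 -6.6; 1 12 -5 -2 0 0 -6.6; 1 12.5 -4 -2 0 0 -6.6"

```text
time_s: 12.08
position: [0.479, -0.0774, 0.1595]
tool_rot: [[0.836, 0.549, -0.001], [0.549, -0.836, 0.0], [-0.001, -0.0, -1.0]]
ft_force: [0.3, -0.3, -2.5]
grip_width: 0.0204
```

Emit:
arm_command --rows "1 13 -2.5 -2 0 0 -6.6; 1 13 -1 -2 0 0 -6.6; 1 13 0.5 -2 0 0 -6.6; 1 13 2 -2 0 0 -6.6; 1 12.5 3.5 -2 0 0 -6.6"

```text
time_s: 12.5
position: [0.5261, -0.032, 0.1694]
tool_rot: [[0.402, 0.916, -0.001], [0.916, -0.402, 0.0], [-0.0, -0.001, -1.0]]
ft_force: [0.4, 0.3, -1.6]
grip_width: 0.0203
```

Emit:
arm_command --rows "1 12 5 -2 0 0 -6.6; 1 11.5 6.5 -2 0 0 -6.6; 1 10.5 7.5 -2 0 0 -6.6; 1 9.5 9 -2 0 0 -6.6; 1 0 0 0 0 0 0"

```text
time_s: 12.92
position: [0.5651, 0.0042, 0.1775]
tool_rot: [[-0.047, 0.999, 0.001], [0.999, 0.047, 0.0], [0.0, 0.001, -1.0]]
ft_force: [-0.6, 0.7, -1.7]
grip_width: 0.02
```

```bash
python3 - <<'E'
from h import *
# find where the head is, from top and wrist views, relative to predicted
s=readout.observe();p=s["position"]*1000;a=np.degrees(np.arctan2(s["tool_rot"][1,0],s["tool_rot"][0,0]));print(p,a)
m=eyes.camera_model("wrist");im=eyes.get_image("wrist");t=eyes.get_image("top");mt=eyes.camera_model("top")
zt=(p[2]+2-34+36)/1000
for n,mm,I in(("w",m,im),("t",mt,t)):
    o=hsv(I,(5,170,90),(21,255,255))
    if n=="t":o[:,:200]=0;o[:,340:]=0;o[:190]=0
    for b in big(o,2): R,P=rect(mm,pts(b),zt);print(n,len(P),R,P.min(0),P.max(0))
cv2.imwrite("pics/w6.png",np.hstack([cv2.resize(im,(400,300)),cv2.resize(t[150:330,140:380],(400,300))])[:,:,::-1])
plan((563.2,9,97),92.4)
E
```

```text
[565.08314222   4.19809287 177.49819408] 92.68257069072314
w 27942 ((563.10302734375, 44.958595275878906), (22.9439640045166, 137.12046813964844), 2.7051477432250977) [548.528    -23.926115] [577.57434 113.96165]
w 1090 ((658.3674926757812, -7.262925148010254), (30.866525650024414, 15.854118347167969), 29.726032257080078) [645.2278   -19.892155] [ 6.7570050e+02 -1.4484987e-01]
t 897 ((555.251953125, 136.7891845703125), (165.45545959472656, 81.7796401977539), 2.2635390758514404) [471.27368  96.39135] [636.4989  180.38542]
t 66 ((565.2463989257812, 43.96461486816406), (36.06928634643555, 12.378279685974121), 81.16152954101562) [556.35974  27.09509] [570.86115  61.71851]
0 2 -0.1 26.7 -0.02 0 -0.07; 0 2 -0.1 26.7 -0.02 0 -0.07; 0 1.9 -0.1 26.7 -0.02 0 -0.07
t 13.0167 pos [563.8   3.1 177.1] F [ 0.6 -0.4 -1.8] w 20.3
```

View pics/w6.png

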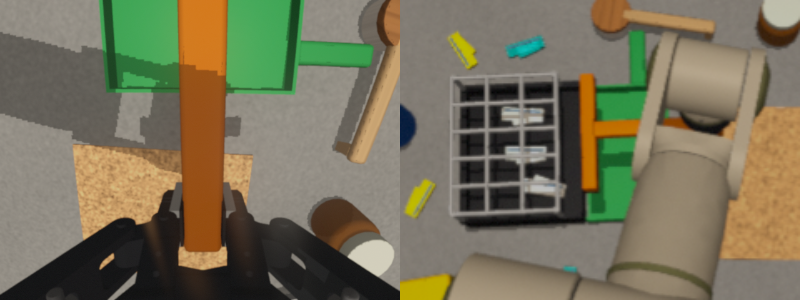

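The blade hangs square in front of the tray, with its centre at about x=555, y=170 mm. I'll lower it and reach in between floor and wires.

Emit:
arm_command --rows "1 0 0 25 0 0 0; 1 0 0 27 0 0 0; 1 0 0 22 0 0 0; 1 0 0 6 0 0 0; 1 0 0 0 0 0 0"

```text
time_s: 13.43
position: [0.563, 0.0027, 0.0961]
tool_rot: [[-0.038, 0.999, -0.004], [0.999, 0.038, 0.001], [0.001, -0.004, -1.0]]
ft_force: [0.2, 0.1, -1.7]
grip_width: 0.0203
```

```bash
python3 - <<'E'
from h import *
plan((556.6,167.4,97),92.4,n=7)
im=eyes.get_image("scene");cv2.imwrite("pics/s7.png",cv2.resize(im[180:360,300:500],(800,600) if 0 else (660,594),interpolation=cv2.INTER_CUBIC)[:,:,::-1])
E
```

```text
0 23.6 -0 -0.1 -0.03 -0.01 -0.03; 0 23.5 -0 -0.1 -0.03 -0.01 -0.03; 0 23.6 0 -0.1 -0.03 -0.01 -0.03; 0 23.5 0 -0.1 -0.03 -0.01 -0.03; 0 23.6 0 -0.1 -0.03 -0.01 -0.03
0 23.5 0.1 -0.2 -0.03 -0.01 -0.03; 0 23.6 0.1 -0.2 -0.03 -0.01 -0.03
t 13.4333 pos [563.    2.7  96.1] F [ 0.2  0.1 -1.7] w 20.3
```

View pics/s7.png

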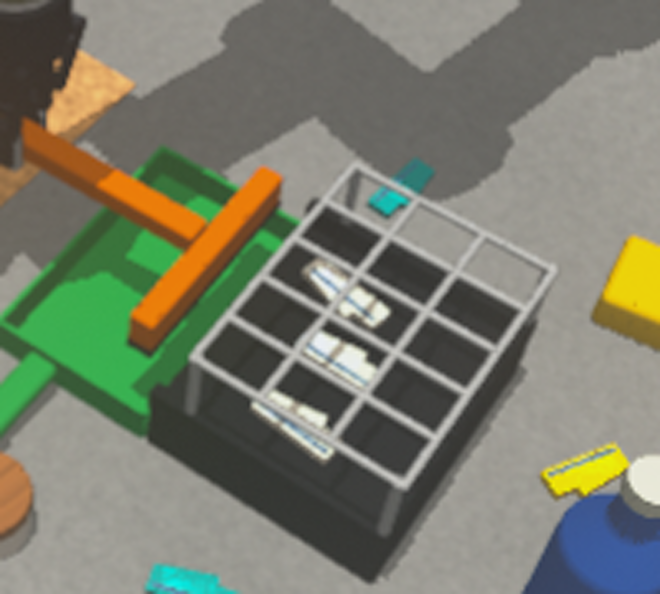

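The blade is in front of the tray and looks level, with its lower corner at about (145,345) in the crop. I'll check its height by projection before entering.

```bash
python3 - <<'E'
from h import *
m=eyes.camera_model("scene");a=np.radians(92.3);c,s=np.cos(a),np.sin(a)
for z in(50,65.0):
  for n,(x,y,h) in {"frontbot -y":(10,-82.5,0),"fronttop -y":(10,-82.5,36),"fronttop +y":(10,82.5,36)}.items():
    X=165.7+x;p=proj(m,[(563+c*X-s*y)/1000,(2.7+s*X+c*y)/1000,(z+h)/1000]);print(z,n,((p-[300,180])*3.3).round())
E
```

```text
50 frontbot -y [148. 368.]
50 fronttop -y [150. 338.]
50 fronttop +y [281. 186.]
65.0 frontbot -y [149. 356.]
65.0 fronttop -y [151. 325.]
65.0 fronttop +y [284. 172.]
```

The projected height agrees to within about 5 mm, with the underside at 65–70 mm. Entering.

Emit:
arm_command --rows "1 15 0 0 0 0 0; 1 20 0 0 0 0 0; 1 20 0 0 0 0 0; 1 20 0 0 0 0 0; 1 20 0 0 0 0 0"

```text
time_s: 13.9
position: [0.5608, 0.0986, 0.0993]
tool_rot: [[-0.04, 0.999, 0.003], [0.999, 0.04, -0.0], [-0.0, 0.003, -1.0]]
ft_force: [-0.4, 0.5, -0.6]
grip_width: 0.0206
```

Emit:
arm_command --rows "1 20 0 0 0 0 0; 1 20 0 0 0 0 0; 1 16 0 0 0 0 0; 1 8 0 0 0 0 0; 1 0 0 0 0 0 0"

```text
time_s: 14.32
position: [0.5579, 0.1631, 0.0987]
tool_rot: [[-0.042, 0.999, 0.002], [0.999, 0.042, 0.0], [0.0, 0.002, -1.0]]
ft_force: [-1.6, 0.4, -0.7]
grip_width: 0.0205
```

```bash
python3 - <<'E'
from h import *
plan((556.6,167.4,97),92.4,n=1)
im=eyes.get_image("scene");t=eyes.get_image("top")
cv2.imwrite("pics/s8.png",np.hstack([cv2.resize(im[200:350,320:480],(400,375)),cv2.resize(t[175:305,150:290],(400,375))])[:,:,::-1])
E
```

```text
0 4.4 -1.1 1.7 0.13 -0.01 0.01
t 14.3167 pos [557.9 163.1  98.7] F [-1.6  0.4 -0.7] w 20.5
```

View pics/s8.png

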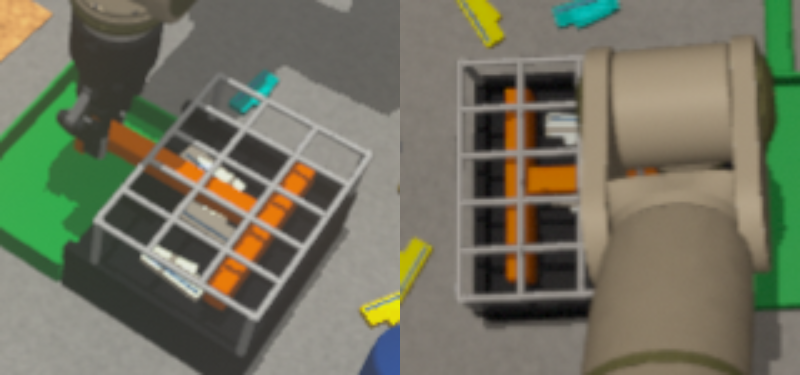

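The blade at (518,185) in the right half is behind all three shards and within the side curbs. I'll go 5 mm deeper, then set it down.

Emit:
arm_command --rows "1 4 -1 0 0 0 0; 1 1 0 8 0 0 0; 1 0 0 8 0 0 0; 1 0 0 2 0 0 0; 1 0 0 0 0 0 0"

```text
time_s: 14.83
position: [0.556, 0.1665, 0.0781]
tool_rot: [[-0.04, 0.999, -0.002], [0.999, 0.04, -0.0], [-0.0, -0.002, -1.0]]
ft_force: [0.2, 0.2, -1.6]
grip_width: 0.0204
```

Emit:
arm_command --rows "1 0 0 2 0 0 0; 1 0 0 0 0 0 0; 1 0 0 1 0 0 0; 1 0 0 0 0 0 0; 1 0 0 0 0 0 0"

```text
time_s: 15.25
position: [0.5566, 0.1668, 0.0766]
tool_rot: [[-0.041, 0.999, 0.001], [0.999, 0.041, 0.0], [0.0, 0.001, -1.0]]
ft_force: [1.6, -1.4, 0.1]
grip_width: 0.0204
```

Emit:
arm_command --rows "1 0 0 1.5 0 0 0; 1 0 0 0 0 0 0; 1 0 0 0 0 0 0"

```text
time_s: 15.5
position: [0.5567, 0.1668, 0.0752]
tool_rot: [[-0.041, 0.999, 0.001], [0.999, 0.041, 0.0], [0.0, 0.001, -1.0]]
ft_force: [0.6, -1.7, 3.7]
grip_width: 0.0203
```

Emit:
arm_command --rows "1 0 0 1 0 0 0; 1 0 0 0 0 0 0; 1 0 0 0 0 0 0"

```text
time_s: 15.75
position: [0.5567, 0.1667, 0.0742]
tool_rot: [[-0.041, 0.999, 0.001], [0.999, 0.041, 0.0], [0.0, 0.001, -1.0]]
ft_force: [0.1, -4.3, 5.2]
grip_width: 0.0206
```

Contact on the floor shows about 7 N. Drawing toward the pan.

Emit:
arm_command --rows "1 -5 0 0 0 0 0; 1 -8 0 0 0 0 0; 1 -8 0 0 0 0 0; 1 -8 0 0 0 0 0; 1 -8 0 0 0 0 0"

```text
time_s: 16.17
position: [0.5579, 0.1292, 0.0739]
tool_rot: [[-0.041, 0.999, 0.0], [0.999, 0.041, 0.001], [0.001, 0.0, -1.0]]
ft_force: [-0.6, 4.5, 4.1]
grip_width: 0.0204
```

Emit:
arm_command --rows "1 -8 0 0 0 0 0; 1 -8 0 0 0 0 0; 1 -8 0 0 0 0 0; 1 -8 0 0 0 0 0; 1 -8 0 0 0 0 0"

```text
time_s: 16.58
position: [0.5595, 0.0891, 0.0738]
tool_rot: [[-0.041, 0.999, -0.0], [0.999, 0.041, 0.0], [0.0, -0.0, -1.0]]
ft_force: [0.8, 3.6, 4.3]
grip_width: 0.0203
```

```bash
cat > chips.py <<'E'
from h import *
def chips():
    for n in("top","scene"):
        m=eyes.camera_model(n);im=eyes.get_image(n);w=hsv(im,(0,0,150),(179,45,255))
        roi=np.zeros_like(w);poly=[(.44,.04),(.67,.04),(.67,.40),(.44,.40)];c=np.array([proj(m,(x,y,.03)) for x,y in poly]).astype(np.int32)
        cv2.fillPoly(roi,[c],255);w&=roi
        print(n)
        for b in big(w,8):
            if (b>0).sum()<12: continue
            P=rect(m,pts(b),.03)[1];print((b>0).sum(),P.mean(0).round(),P.min(0).round(),P.max(0).round())
        cv2.imwrite(f"pics/last_{n}.png",im[:,:,::-1])
E
python3 - <<'E'
from h import *
from chips import chips
plan((563,3,75),92.4,n=1);chips()
E
```

```text
0 -86.2 -0.1 -1.2 -0.01 -0.01 -0.06
t 16.5833 pos [559.5  89.1  73.8] F [0.8 3.6 4.3] w 20.3
top
207 [582. 360.] [459. 235.] [672. 398.]
149 [509. 221.] [498. 197.] [523. 270.]
87 [618. 209.] [607. 196.] [631. 224.]
47 [553. 258.] [544. 230.] [573. 304.]
39 [621. 240.] [612. 232.] [631. 247.]
21 [594. 252.] [591. 234.] [597. 272.]
15 [465. 271.] [465. 254.] [468. 287.]
13 [463. 330.] [463. 315.] [463. 345.]
scene
1311 [531. 257.] [438. 168.] [617. 362.]
670 [548. 391.] [439. 371.] [669. 399.]
297 [628.  49.] [558.  38.] [672.  66.]
```

Emit:
arm_command --rows "1 -8 0 0 0 0 0; 1 -8 0 0 0 0 0; 1 -8 0 0 0 0 0; 1 -8 0 0 0 0 0; 1 -8 0 0 0 0 0"

```text
time_s: 17.1
position: [0.5612, 0.0491, 0.0738]
tool_rot: [[-0.041, 0.999, -0.0], [0.999, 0.041, 0.0], [0.0, -0.0, -1.0]]
ft_force: [0.5, 3.2, 4.7]
grip_width: 0.0201
```

Emit:
arm_command --rows "1 -8 0 0 0 0 0; 1 -8 0 0 0 0 0; 1 -8 0 0 0 0 0; 1 -8 0 0 0 0 0; 1 -8 0 -1 0 0 0"

```text
time_s: 17.52
position: [0.5625, 0.0086, 0.0743]
tool_rot: [[-0.042, 0.999, -0.001], [0.999, 0.042, -0.002], [-0.002, -0.001, -1.0]]
ft_force: [-0.1, 0.4, -1.8]
grip_width: 0.0208
```

Emit:
arm_command --rows "1 -6 0 -1 0 0 0; 1 -4 0 0 0 0 0; 1 0 0 0 0 0 0"

```text
time_s: 17.77
position: [0.5632, -0.0012, 0.0756]
tool_rot: [[-0.04, 0.999, -0.001], [0.999, 0.04, -0.001], [-0.001, -0.001, -1.0]]
ft_force: [0.8, -0.6, -1.7]
grip_width: 0.0204
```

```bash
python3 - <<'E'
from h import *
from chips import chips
plan((563,3,75),92.4,n=1);chips()
E
```

```text
0 4.2 -0 0.6 -0.03 0.05 -0.09
t 17.7667 pos [563.2  -1.2  75.6] F [ 0.8 -0.6 -1.7] w 20.4
top
220 [581. 356.] [459. 234.] [672. 398.]
105 [507. 127.] [499. 100.] [520. 149.]
35 [520. 123.] [517. 103.] [525. 136.]
28 [627. 135.] [619. 131.] [635. 139.]
19 [550. 283.] [547. 261.] [550. 304.]
18 [556. 235.] [547. 231.] [570. 248.]
16 [594. 249.] [591. 234.] [597. 267.]
14 [548. 347.] [545. 332.] [548. 363.]
scene
1043 [525. 272.] [438. 156.] [602. 362.]
672 [548. 391.] [439. 371.] [669. 399.]
214 [643.  50.] [609.  38.] [672.  66.]
143 [615. 130.] [596. 107.] [640. 163.]
81 [555. 121.] [545. 101.] [570. 135.]
34 [445. 121.] [438. 110.] [451. 131.]
13 [507.  46.] [503.  39.] [510.  57.]
```

The shards show in the pan near (510,125), (555,121) and (615,130). I'll lift away and retrace to the mat.

Emit:
arm_command --rows "1 0 0 -20 0 0 0; 1 0 0 -30 0 0 0; 1 0 0 -30 0 0 0; 1 0 0 -20 0 0 0; 1 0 0 0 0 0 0"

```text
time_s: 18.28
position: [0.5647, 0.0001, 0.1801]
tool_rot: [[-0.042, 0.999, 0.008], [0.999, 0.042, -0.002], [-0.002, 0.008, -1.0]]
ft_force: [0.7, -0.9, -0.6]
grip_width: 0.0204
```

```bash
python3 - <<'E'
from h import *
plan((431.5,-123,150),0)
E
```

```text
0 -8.4 -9.9 2.1 0.03 -0.02 6.6; 0 -9.5 -8.9 2.1 0.03 -0.02 6.6; 0 -10.4 -7.7 2.1 0.03 -0.02 6.6; 0 -11.2 -6.5 2.1 0.03 -0.02 6.6; 0 -11.9 -5.1 2.1 0.03 -0.02 6.6
0 -12.4 -3.7 2.1 0.03 -0.02 6.6; 0 -12.8 -2.3 2.1 0.03 -0.02 6.6; 0 -12.9 -0.8 2.2 0.03 -0.02 6.6; 0 -12.9 0.7 2.2 0.03 -0.02 6.6; 0 -12.8 2.2 2.1 0.03 -0.02 6.6
0 -12.4 3.6 2.2 0.03 -0.02 6.6; 0 -11.9 5.1 2.2 0.03 -0.02 6.6; 0 -11.3 6.4 2.1 0.03 -0.02 6.6; 0 -10.5 7.6 2.2 0.03 -0.02 6.6
t 18.2833 pos [5.647e+02 1.000e-01 1.801e+02] F [ 0.7 -0.9 -0.6] w 20.4
```

Emit:
arm_command --rows "1 -8.5 -10 1 0 0 6.6; 1 -9.5 -9 1 0 0 6.6; 1 -10.5 -7.5 1 0 0 6.6; 1 -11 -6.5 1 0 0 6.6; 1 -12 -5 1 0 0 6.6"

```text
time_s: 18.7
position: [0.5146, -0.044, 0.1696]
tool_rot: [[0.514, 0.858, -0.002], [0.858, -0.514, 0.0], [-0.001, -0.002, -1.0]]
ft_force: [-0.6, -0.1, -1.7]
grip_width: 0.0203
```

Emit:
arm_command --rows "1 -12.5 -3.5 1 0 0 6.6; 1 -13 -2.5 1 0 0 6.6; 1 -13 -1 2 0 0 6.6; 1 -13 0.5 2 0 0 6.6; 1 -13 2 2 0 0 6.6"

```text
time_s: 19.12
position: [0.4661, -0.0879, 0.1617]
tool_rot: [[0.898, 0.439, -0.002], [0.439, -0.898, 0.001], [-0.001, -0.001, -1.0]]
ft_force: [0.4, -0.5, -1.9]
grip_width: 0.0206
```

Emit:
arm_command --rows "1 -12.5 3.5 2 0 0 6.6; 1 -12 5 2 0 0 6.6; 1 -11 6.5 2 0 0 6.6; 1 -10.5 7.5 2 0 0 6.6; 1 0 0 0 0 0 0"

```text
time_s: 19.53
position: [0.4274, -0.1232, 0.1536]
tool_rot: [[1.0, -0.006, -0.003], [-0.006, -1.0, 0.001], [-0.003, -0.001, -1.0]]
ft_force: [-0.2, 0.8, -0.9]
grip_width: 0.0202
```

```bash
python3 - <<'E'
from h import *
from chips import chips
chips();plan((431.5,-123,60),0,n=4)
a=cv2.imread("pics/last_top.png");b=cv2.imread("pics/last_scene.png")
cv2.imwrite("pics/f.png",np.hstack([cv2.resize(a[185:300,160:310],(400,307)),cv2.resize(b[200:350,270:465],(400,307))]))
E
```

```text
top
224 [582. 355.] [459. 234.] [672. 398.]
213 [507. 129.] [497.  98.] [520. 161.]
200 [553. 111.] [540.  82.] [564. 141.]
196 [614. 112.] [601.  82.] [625. 142.]
24 [507. 303.] [506. 280.] [511. 331.]
20 [550. 284.] [547. 261.] [550. 307.]
18 [556. 235.] [547. 231.] [570. 248.]
17 [594. 250.] [591. 234.] [597. 270.]
scene
1800 [533. 180.] [438.  38.] [672. 362.]
670 [548. 391.] [439. 371.] [669. 399.]
206 [632. 124.] [617.  94.] [644. 154.]
191 [525. 141.] [512. 109.] [539. 174.]
183 [570. 124.] [557.  96.] [582. 153.]
0 0.7 0.1 23.6 -0.01 0.02 0.02; 0 0.7 0.1 23.6 -0.01 0.02 0.02; 0 0.7 0.1 23.5 -0.01 0.02 0.02; 0 0.6 0.2 23.6 -0.01 0.02 0.02
t 19.6333 pos [ 428.9 -122.6  154.3] F [ 0.5  0.2 -1.9] w 20.6
```

All three shards lie inside the pan, at y 82–161 mm with the pan at about 60–190. Next I'll lay the scraper down.

Emit:
arm_command --rows "1 1 0 30 0 0 0; 1 1 0 35 0 0 0; 1 0 0 30 0 0 0; 1 0 0 14 0 0 0; 1 0 0 0 0 0 0"

```text
time_s: 20.05
position: [0.4302, -0.1216, 0.0431]
tool_rot: [[1.0, 0.003, -0.005], [0.003, -1.0, 0.003], [-0.005, -0.003, -1.0]]
ft_force: [0.1, -0.2, -1.3]
grip_width: 0.0205
```

Emit:
arm_command --rows "1 0 0 6 0 0 0; 1 0 0 0 0 0 0; 1 0 0 2 0 0 0; 1 0 0 0 0 0 0; 1 0 0 0 0 0 0"

```text
time_s: 20.47
position: [0.4314, -0.123, 0.0385]
tool_rot: [[1.0, -0.001, 0.001], [-0.001, -1.0, -0.001], [0.001, 0.001, -1.0]]
ft_force: [-0.2, 1.3, -1.0]
grip_width: 0.0206
```

Emit:
arm_command --rows "1 0 0 2.5 0 0 0; 1 0 0 0 0 0 0; 1 0 0 0 0 0 0"

```text
time_s: 20.72
position: [0.4311, -0.1229, 0.0354]
tool_rot: [[1.0, -0.001, 0.0], [-0.001, -1.0, -0.0], [0.0, 0.0, -1.0]]
ft_force: [-0.2, -0.1, -1.1]
grip_width: 0.0206
```

Emit:
arm_command --rows "1 0 0 1.5 0 0 0; 1 0 0 0 0 0 0; 1 0 0 0 0 0 0"

```text
time_s: 20.97
position: [0.4312, -0.123, 0.0347]
tool_rot: [[1.0, -0.001, 0.001], [-0.001, -1.0, -0.001], [0.001, 0.001, -1.0]]
ft_force: [-2.9, 1.6, 13.8]
grip_width: 0.0201
```

Emit:
arm_command --rows "1 0 0 1 0 0 0; 1 0 0 0 0 0 0; 1 0 0 0 0 0 0"

```text
time_s: 21.22
position: [0.4312, -0.123, 0.0346]
tool_rot: [[1.0, -0.001, 0.002], [-0.001, -1.0, -0.001], [0.002, 0.001, -1.0]]
ft_force: [-7.1, 1.9, 27.3]
grip_width: 0.0205
```

Firmly down on the mat, so I'll ease off, release and rise.

Emit:
arm_command --rows "1 0 0 -2 0 0 0; 1 0 0 0 0 0 0; 0 0 0 0 0 0 0; 0 0 0 0 0 0 0; 0 0 0 0 0 0 0"

```text
time_s: 21.63
position: [0.4311, -0.1229, 0.0346]
tool_rot: [[1.0, -0.001, -0.0], [-0.001, -1.0, 0.0], [-0.0, -0.0, -1.0]]
ft_force: [0.3, 0.3, -0.5]
grip_width: 0.0557
```

Emit:
arm_command --rows "0 0 0 0 0 0 0; 0 0 0 0 0 0 0; 0 0 0 0 0 0 0; 0 0 0 -10 0 0 0; 0 0 0 -30 0 0 0"

```text
time_s: 22.05
position: [0.4297, -0.1222, 0.0728]
tool_rot: [[1.0, -0.001, -0.006], [-0.001, -1.0, 0.003], [-0.006, -0.003, -1.0]]
ft_force: [-0.5, -0.3, -0.6]
grip_width: 0.0852
```

Emit:
arm_command --rows "0 0 0 -40 0 0 0; 0 -20 0 -35 0 0 0; 0 -30 0 -30 0 0 0; 0 -20 0 0 0 0 0; 0 0 0 0 0 0 0"

```text
time_s: 22.47
position: [0.3593, -0.1223, 0.1805]
tool_rot: [[1.0, -0.002, 0.001], [-0.002, -1.0, -0.001], [0.001, 0.001, -1.0]]
ft_force: [0.3, -0.5, 0.2]
grip_width: 0.0856
```

Emit:
arm_command --rows "0 0 -30 -10 0 0 0; 0 0 -35 -10 0 0 0; 0 0 -35 -10 0 0 0; 0 0 -35 -10 0 0 0; 0 0 0 0 0 0 0"

```text
time_s: 22.88
position: [0.3616, 0.0166, 0.2205]
tool_rot: [[1.0, 0.005, 0.002], [0.005, -1.0, 0.001], [0.002, -0.001, -1.0]]
ft_force: [-0.2, 0.9, -0.6]
grip_width: 0.0854
```

```bash
python3 - <<'E'
from h import *
from chips import chips
print(readout.observe()["position"],readout.observe()["time_s"])
chips()
t=cv2.imread("pics/last_top.png");s=cv2.imread("pics/last_scene.png")
cv2.imwrite("pics/fin.png",np.vstack([np.hstack([cv2.resize(t,(400,300)),cv2.resize(s,(400,300))]),np.hstack([cv2.resize(t[180:320,230:430],(400,280)),cv2.resize(s[140:340,200:480],(400,280))])]))
E
```

```text
[0.36164744 0.01660443 0.22045093] 22.8833
top
218 [581. 356.] [459. 234.] [672. 398.]
213 [507. 129.] [497.  98.] [520. 161.]
201 [553. 112.] [540.  82.] [564. 141.]
195 [614. 112.] [601.  82.] [625. 142.]
20 [550. 284.] [547. 261.] [550. 307.]
19 [555. 236.] [547. 231.] [570. 251.]
17 [465. 271.] [465. 252.] [468. 289.]
16 [594. 249.] [591. 234.] [597. 267.]
scene
1808 [533. 180.] [438.  38.] [672. 362.]
670 [548. 391.] [439. 371.] [669. 399.]
206 [632. 124.] [617.  94.] [644. 154.]
192 [525. 141.] [512. 109.] [539. 174.]
183 [570. 124.] [557.  96.] [582. 153.]
```

View pics/fin.png

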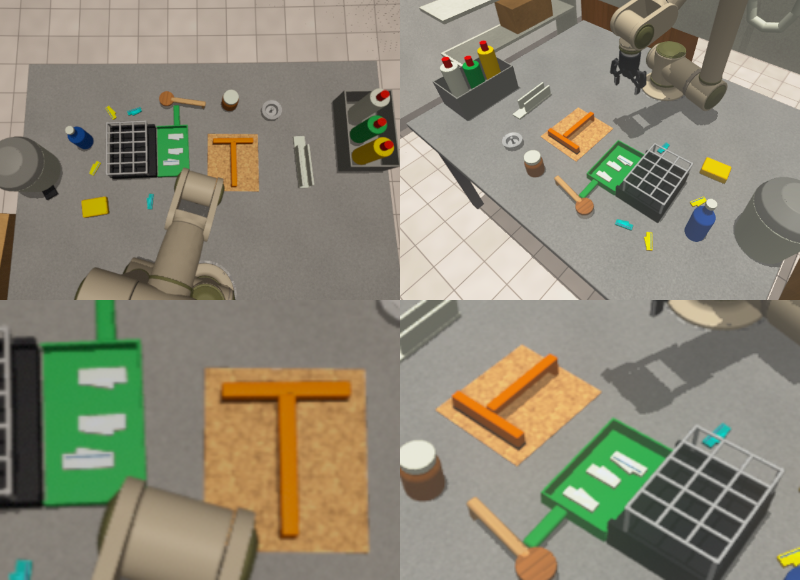

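The final picture shows the three shards flat in the pan at (100,377), (102,424) and (88,459), the tray empty, and the scraper flat and centred on the mat around (287,455). Everything else is in place and the arm is clear.

```bash
python3 -c "
from rig import env
print(env.close_job())"
```

```text
the job is handed in; nothing more can be done
None
```

The job is done and handed in at about 23 s of the 67 s allowed; the hand-in gave no verdict.

**What I did:** I lifted the scraper out of the cradle by its blade, laid it on the middle of the cork mat and let go. I then took it again by the end of the handle, about 166 mm behind the blade. With it held there, I reached the blade in over the shards and set it on the tray floor behind them with about 7 N. I drew all three shards into the dustpan, laid the scraper back on the mat and moved the arm clear.

**Last checks:**
- **Shards:** the top and scene views agree that all three lie flat inside the dustpan and the tray is empty.
- **Scraper:** it lies flat and roughly centred on the mat.
- **Other things:** none of the other objects appears to have moved, and the gripper is open and touching nothing.
- **Forces:** the highest force I read was about 27 N, when pressing the scraper down on the mat at the end.
- **Disagreements:** the two cameras differed by up to 5 mm and 1–2° on where the tray and shards were. I used values in between, and that was within the clearances. No check failed.

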